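Eject a separation column and put it away

TASK

Press the orange ejector paddle of the column cradle fully down so that the steel column rises from its pocket. Then lift the column out, set it down gently, lengthwise, in the two white saddles of the open drawer, let go of it and push the drawer fully shut. Leave the amber bottle, the timer and the tape roll where they are.

Things in the scene. Friction and masses are not known exactly. Their poses are not given: they have to be found in the camera images.
- column_center (a point): Centre (half-way up and along) of the loose steel column, a straight bar with red end plugs: 202 mm long along its y; grip section 14 mm wide (x), 12 mm high (z) over the middle 178 mm; about 0.16 kg. z up. At first it lies in the cradle's pocket, its top 2 mm below the bed, so that fingers cannot get beside it; ejected, its centre stands 34 mm above the bench.
- cradle: Fixed blue cradle, 64 x 228 mm, pocket along its y; origin on the bench under the pocket's centre, z up, x away from the paddle. Pocket 17 x 212 mm. Bed beside it: top 26 mm above the bench, to 30 mm either side of the centre line. Cheeks at each end (78 to 114 mm off centre along y), 44 mm above the bench, guide the rising column; the 156 mm between them is open for fingers.
- paddle_press (a point): Point to press: on top of the orange paddle (50 mm wide along y, 64 mm long), on its centre line, 14 mm from its free edge. The paddle stands out from the cradle's -x side, hinged along the cradle's y 36.5 mm from the pocket's centre line, 20 mm above the bench, 50 mm from this point. At rest it slopes up 0.45 rad, this point 44 mm above the bench; fully down about 20 mm. Axes turn with it.
- ejector (a joint): Paddle angle: 0 at rest (up), 0.5 rad against its stop (fully down). It lifts two white pads under the column straight up, 32 mm per rad, 16 mm in all. A friction hinge: about 3 to 5 N at paddle_press moves it, there is no spring; paddle and column stay where they are left.
- storage: Fixed white storage unit, 125 mm deep (x), 262 mm wide (y), 54 mm high; origin on the bench under the middle of its front face, x into the unit, z up. Its single drawer slides out to -x.
- drawer (a joint): How far the drawer is out: 0 fully shut, at most 0.12 m; starts 0.10 to 0.12 m out. About 2 N pushes it, it stays where it is left. Inside, it runs from 51 mm before drawer_rest to 55 mm behind it (x) and 122 mm to either side (y). Front panel 50 mm high, other walls 34 mm, floor 10 mm above the bench.
- drawer_rest (a point): Where the column's centre shall lie in the drawer: midway between the two white saddles, 26 mm above the bench. Axes as the storage unit's; the column lies along y. Saddles centred 66 mm to either side along y, each 16 mm thick (y), flat seat 20 mm above the bench and 24 mm wide (x) between lips that rise to 32 mm; fingers have room between the saddles. Moves with the drawer.
- drawer_pull (a point): Middle of the outer face of the drawer's steel bar pull (90 mm wide along y, 12 mm high, its middle 30 mm above the bench, 11 mm in front of the grey front panel); push here towards the storage unit's +x. Moves with the drawer; axes as the storage unit's.
- bottle: Amber bottle with black cap, 56 mm across, 109 mm tall, loose, a bystander; origin at the centre of its underside.
- timer: Grey bench timer, 24 x 62 x 60 mm, standing loose, a bystander; origin at the centre of its underside.
- tape: Roll of clear tape, 72 mm across, 19 mm high, lying loose, a bystander; origin at the centre of its underside.
- pc_tower: Black PC tower, fixed, 420 mm high, 378 mm deep (x), 184 mm wide (y); origin at the centre of its underside, axes as the world's. It stands between the storage unit and the cradle, its front 184 to 189 mm to -x of its origin: carry things past in front of it, nearer the robot.

How it is judged:
By the outcome, as a careful person would: the job done as asked, in the order asked, and still so for the second after the job is handed in, with the robot touching nothing.
It also fails if it takes over 72 s, if anything falls off the work surface, if the arm or the gripper's body presses on something with over 40 N, if the wrist force passes 120 N, or if a joint passes its speed limit or range.

ROBOT

A 7-joint arm with a two-finger parallel gripper is mounted at the origin on a cart in front of the work surface, level with it; the furniture and walls round the work are solid. World frame = base frame: x ahead of the robot, y to its left, z up, the work surface at z = 0. Lengths are in mm, angles in degrees, forces in N, time in s.
With the tool pointing down it reaches from about 400 to 925 mm from the base axis. Payload 5.6 kg.
Tool frame: the origin (TCP) lies on the mounting face of the last link; the fingertips stand 173 mm ahead of it and the grasp point (between the pads) lies 155 mm ahead of it; z points along the fingers, y is the direction in which the jaws open and shut (so a half turn about z gives the same grasp; the last joint's range is limited). The gripper opens to 85 mm and grips with 20 to 120 N. Pads are 22 mm wide; open, the fingers measure 114 mm over their backs; the gripper's body (76 mm by 85 mm) begins 54 mm behind the grasp point. The pads swing forward as they close: fully open they stand 13 mm farther back than shut.
Start: joints at [69.901, 26.786, -0.665, 91.828, 0.344, 61.387, -3.226], TCP at [196.889, -619.465, 404.69] pointing down, gripper open.
Joint ranges: [-144.91, 144.91], [-17.63, 115.5], [-89.93, 88.59], [15.96, 139.68], [-74.01, 254.01], [8.47, 105.57], [-167.45, 167.45]. Speed limits (degrees/s): [147.25, 147.25, 180, 180, 180, 180, 180].

INTERFACE

Orientations are given as a 3x3 rotation matrix whose columns are the frame's x, y, z axes.
In Python, from bench import status, eyes, workorder, masks_of, place_of gives the robot as it stands.
- The arm moves only by the tool servo_tool, never from a script. Its argument "steps" is a list that holds one entry, the list of rows, each a list of 7 numbers: the turn, a rotation vector about the tool's x, y, z in degrees, then the shift along the tool's x, y, z in m, then the opening, from 0 (shut) to 1 (fully open). A call has 1 to 12 rows; each row is the pose to reach, as a shift and turn from the pose measured when the call began, along the tool's axes at that moment; what a row does not reach only later rows make up. A row lasts 1/8 s, in which the tool goes at most 62.5 mm and 10.7 degrees, less where a joint would pass 70% of its speed; a pose out of reach is approached as far as the arm can. A call with a gripper value outside its range is refused whole. The fingers move at their own pace and stop on an object; "squeeze" is the grip in N (left out, the last holds). Time passes only in rows, so rows that repeat a pose let the fingers close. It gives the time, the measured TCP pose, the force and the opening at its end, in the units of the state.
- status.get_state(): the state, without advancing time (a new reading comes with each control period).
- eyes.capture(name): name is "scene" or "side" or "wrist"; returns a dict with "frame" (384x512x3 uint8, red, green, blue), "fx", "fy", "cx", "cy" (pixels), "k1" (the pictures are not rectified: a ray, as slopes to the right and down, at radius r is drawn at 1 + k1 r^2 times it, then the intrinsics apply), "cam_to_world" (4x4, takes a point from camera to world coordinates); the wrist camera has in their place "T_tool_cam" (4x4, takes a point from camera to tool coordinates, whose origin is the TCP and whose axes are the flange's). Camera axes: x right, y down, z forward; pixel columns grow to the right and rows downward; lengths in mm; the calibration is good to about 2 mm. A picture is of the moment at which its call begins: read the wrist's pose just before it. There is no depth.
- workorder.job_done(): hands the job in, once; it reports no verdict.
Trained networks look in a picture, given as the dict that the camera call returned (one of the last four; its "shot" number tells which), for a name from the list of things; names that differ only in an ending like _2 or _b are one class to them, and where a whole thing is asked for, a point or a joint stands for the part that bears it (a point fixed in the world has none). Each returns a list of dicts, best first, with "confidence" (0 to 1); they miss things now and then, are a little off and sometimes report something else, mostly with a low value. They report only what shows in the picture. A call takes as long as a camera call.
- masks_of(query, picture): "mask" (384x512 bool, what is visible of it) and "extent" ([centre column, centre row, width, height] as shares, 0 to 1, of the picture: columns of its width, rows of its height, round what is visible of it).
- place_of(query, picture): "at" ([row, column] as shares, 0 to 1, of the picture: columns of its width, rows of its height: a listed point, or the origin of a listed thing).
The state is a dict: "time": time; "q": joint angles; "joint_vel": joint speeds; "effort": joint torques, N m; "tool_pos": TCP position; "ee_rot": TCP orientation; "contact_force": force on the tool from outside, world axes, zero at the start; "moment": the same for the moment, N m; "width": finger opening in mm.
Only numpy, scipy, OpenCV 4.12 (cv2) and the standard library are available. Lean on these libraries where they do the work, as an engineer would, in place of code of your own. Each camera call takes 0.05 s, during which the arm holds its last target.

## Working session

There is one attempt and no reset: what is moved stays moved. The work goes in short steps, Python scripts to look and compute and a tool call to move; the robot and the scene stay as the last step left them, time stands still between calls to the robot, and variables do not carry over. Pictures are saved under pics/ and viewed, and the job is handed in when it is done.

Besides the shell and the picture viewer there is one more tool, called after "Call:" by a JSON object that holds its "name" and its "arguments". servo_tool: Moves the arm, as the interface text tells. Its arguments: {"type":"object","properties":{"steps":{"type":"array","items":{"type":"array","items":{"type":"array","items":{"type":"number"}}}},"squeeze":{"type":"number"}},"required":["steps"]}

```bash
ls; mkdir -p pics
cat > h.py <<'E'
import numpy as np, cv2
from bench import status, eyes, workorder, masks_of, place_of
def cam(p,st=None):
    if 'cam_to_world' in p: return np.array(p['cam_to_world'])
    T=np.eye(4);T[:3,:3]=np.array(st['ee_rot']);T[:3,3]=st['tool_pos']
    return T@np.array(p['T_tool_cam'])
def ray(p,u,v,st=None):
    C=cam(p,st); x=(u-p['cx'])/p['fx'];y=(v-p['cy'])/p['fy']
    a=x;b=y
    for _ in range(30):
        s=1+p['k1']*(a*a+b*b);a=x/s;b=y/s
    return C[:3,3],C[:3,:3]@np.array([a,b,1])
def onz(p,u,v,z,st=None):
    o,d=ray(p,u,v,st);return o+d*(z-o[2])/d[2]
def proj(p,X,st=None):
    C=cam(p,st);c=C[:3,:3].T@(np.array(X)-C[:3,3]);a,b=c[:2]/c[2];s=1+p['k1']*(a*a+b*b)
    return p['fx']*a*s+p['cx'],p['fy']*b*s+p['cy']
def save(p,n): cv2.imwrite('pics/'+n+'.png',cv2.cvtColor(p['frame'],cv2.COLOR_RGB2BGR))
E
python3 - <<'E'
from h import *
st=status.get_state();print({k:np.round(v,2) for k,v in st.items()})
Z=dict(column_center=20,cradle=0,paddle_press=44,drawer_rest=26,drawer_pull=30,storage=0,bottle=0,timer=0,tape=0,pc_tower=0)
for n in ['scene','side','wrist']:
    p=eyes.capture(n);save(p,n+'0')
    C=cam(p,st);print(n,np.round(C[:3,3]),np.round(C[:3,2],2),p['fx'])
    for q,z in Z.items():
        for r in place_of(q,p)[:2]:
            u=r['at'][1]*512;v=r['at'][0]*384
            print(n,q,round(r['confidence'],2),round(u),round(v),np.round(onz(p,u,v,z,st)))
E
```

```text
pics
{'time': np.float64(0.0), 'q': array([69.9 , 26.84, -0.66, 91.88,  0.35, 61.39, -3.23]), 'joint_vel': array([-0.02, -0.03, -0.03, -0.03,  0.09,  0.02, -0.03]), 'effort': array([-0.000e+00, -5.324e+01,  2.000e-02, -2.513e+01,  1.000e-02,
        1.000e-02,  0.000e+00]), 'tool_pos': array([ 196.8 , -619.23,  403.71]), 'ee_rot': array([[ 0.95,  0.3 , -0.  ],
       [ 0.3 , -0.95,  0.  ],
       [-0.  , -0.  , -1.  ]]), 'contact_force': array([ 0.41,  0.17, -0.36]), 'moment': array([0.02, 0.06, 0.03]), 'width': np.float64(85.14)}
scene [ 105. -693. 1020.] [ 0.38  0.51 -0.77] 383.1732574520424
scene column_center 0.51 270 243 [ 490. -231.   20.]
scene column_center 0.47 177 139 [497. 339.  20.]
scene cradle 0.96 270 243 [ 497. -223.    0.]
scene paddle_press 0.87 255 257 [ 419. -253.   44.]
scene drawer_rest 0.87 172 142 [474. 330.  26.]
scene drawer_pull 0.62 172 162 [420. 237.  30.]
scene storage 0.76 177 142 [498. 347.   0.]
scene bottle 0.97 199 200 [414.  55.   0.]
scene timer 0.64 280 187 [667. -70.   0.]
scene timer 0.46 254 254 [ 437. -221.    0.]
scene tape 0.85 325 324 [ 457. -507.    0.]
side [-305. -981. 1371.] [ 0.48  0.51 -0.71] 464.9302909549692
side cradle 0.49 279 236 [ 507. -231.    0.]
side paddle_press 0.57 263 247 [ 404. -253.   44.]
side drawer_pull 0.55 184 174 [418. 250.  30.]
side bottle 0.41 217 209 [416.  27.   0.]
side timer 0.55 276 191 [663. -52.   0.]
side timer 0.15 217 209 [417.  29.   0.]
side tape 0.48 322 292 [ 448. -505.    0.]
wrist [ 260. -599.  372.] [-0.26 -0.08 -0.96] 294.268530336051
```

View pics/scene0.png

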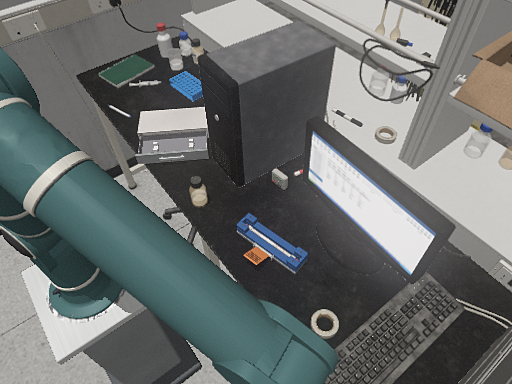

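View pics/side0.png

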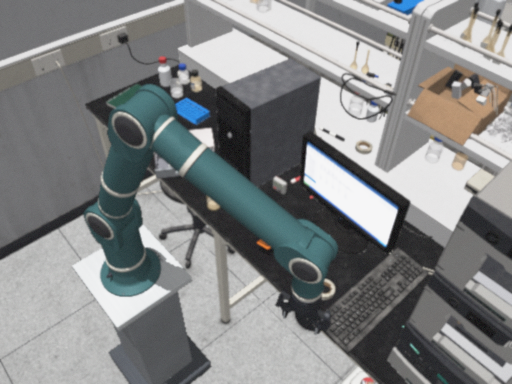

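View pics/wrist0.png

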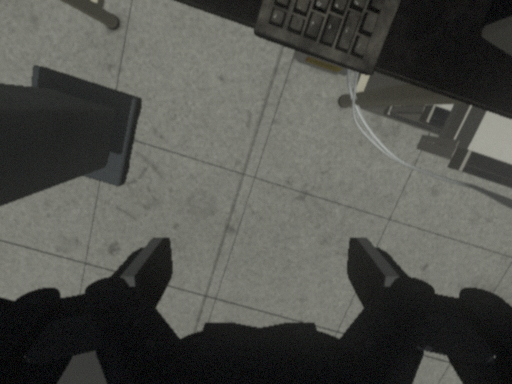

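The scene view shows the cradle at about (270,243), its paddle at (257,256), the drawer at (172,155), the bottle at (199,192) and the tape at (325,323). The wrist view shows only floor. I'll move over the cradle with the fingers shut.

Call:
{"name": "servo_tool", "arguments": {"steps": [[[0,0,0,0.374,-0.283,0,0],[0,0,0,0.374,-0.283,0,0],[0,0,0,0.374,-0.283,0,0],[0,0,0,0.374,-0.283,0,0],[0,0,0,0.374,-0.283,0,0],[0,0,0,0.374,-0.283,0,0],[0,0,0,0.374,-0.283,0,0],[0,0,0,0.374,-0.283,0,0],[0,0,0,0.374,-0.283,0,0]]]}}

```text
time: 2.78
tool_pos: [469.1, -233.8, 404.9]
ee_rot: [[0.951, 0.308, 0.001], [0.308, -0.951, 0.001], [0.001, -0.0, -1.0]]
contact_force: [0.2, 0.3, -0.2]
width: -0.2
```

```bash
cat > look.py <<'E'
from h import *
import sys
def look(tag,cams,Z):
    for n in cams:
        st=status.get_state();p=eyes.capture(n);save(p,n+tag)
        for q,z in Z.items():
            for r in place_of(q,p)[:2]:
                u=r['at'][1]*512;v=r['at'][0]*384
                print(n,q,round(r['confidence'],2),round(u),round(v),np.round(onz(p,u,v,z,st),1))
    return p,st
Z=dict(column_center=20,cradle=0,paddle_press=44,drawer_rest=26,drawer_pull=30,storage=0,bottle=0,timer=0,tape=0)
E
python3 - <<'E'
from look import *
st=status.get_state();print(st['time'],np.round(st['tool_pos'],1),np.round(st['ee_rot'],3),st['width'])
look('1',['wrist','scene'],Z)
E
```

```text
2.775 [ 469.1 -233.8  404.9] [[ 0.951  0.308  0.001]
 [ 0.308 -0.951  0.001]
 [ 0.001 -0.    -1.   ]] -0.15010771364895398
wrist column_center 0.76 263 142 [ 497.9 -228.9   20. ]
wrist column_center 0.4 442 233 [ 458.5 -486.2   20. ]
wrist cradle 0.68 262 143 [ 495.  -228.9    0. ]
wrist paddle_press 0.67 258 216 [ 415.9 -249.2   44. ]
wrist drawer_rest 0.38 257 218 [ 407.2 -251.    26. ]
wrist bottle 0.57 27 135 [414.4  53.6   0. ]
wrist tape 0.58 444 231 [ 457.5 -503.3    0. ]
scene column_center 0.71 271 241 [ 498.6 -229.5   20. ]
scene column_center 0.41 174 144 [475.5 321.6  20. ]
scene cradle 0.9 272 242 [ 506.1 -223.2    0. ]
scene cradle 0.22 170 145 [470.4 346.5   0. ]
scene paddle_press 0.75 254 256 [ 418.1 -247.3   44. ]
scene drawer_rest 0.69 173 146 [465.8 308.   26. ]
scene drawer_pull 0.67 174 139 [486.2 334.4  30. ]
scene drawer_pull 0.58 172 162 [418.8 235.7  30. ]
scene storage 0.94 176 140 [501.8 355.7  -0. ]
scene bottle 0.83 200 200 [418.8  49.9   0. ]
scene timer 0.38 175 142 [492.4 349.1   0. ]
```

View pics/wrist1.png

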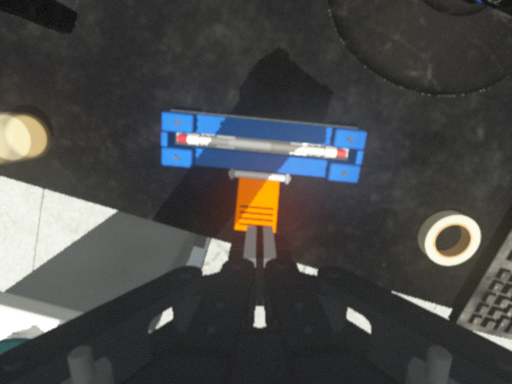

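The wrist view shows the cradle centred near (263,145), the red plugs at (180,139) and (345,155), the paddle at (258,205), the bottle at (20,135) and the tape at (450,238).

Run:
```python
from look import *
st=status.get_state();p=eyes.capture('wrist');f=p['frame'];hsv=cv2.cvtColor(f,cv2.COLOR_RGB2HSV)
H,S,V=cv2.split(hsv)
red=(((H<8)|(H>170))&(S>120)&(V>60)).astype(np.uint8);red[:, :160]=0;red[:,370:]=0;red[:120]=0;red[170:]=0
n,l,s,c=cv2.connectedComponentsWithStats(red)
for i in range(1,n): print(s[i],c[i])
orr=((H>=8)&(H<22)&(S>170)&(V>120)).astype(np.uint8)
n,l,s,c=cv2.connectedComponentsWithStats(orr)
for i in range(1,n):
    if s[i][4]>50: print('or',s[i],c[i])
bl=((H>100)&(H<125)&(S>120)&(V>60)).astype(np.uint8);bl[:90]=0
n,l,s,c=cv2.connectedComponentsWithStats(bl)
for i in range(1,n):
    if s[i][4]>50: print('bl',s[i],c[i])
crop=cv2.resize(f[90:250,140:390],None,fx=3,fy=3,interpolation=cv2.INTER_CUBIC)
cv2.imwrite('pics/crop1.png',crop[:,:,::-1])
```

```text
[175 133   9   8  57] [179.12280702 136.01754386]
[335 147   8   7  48] [338.8125 150.1875]
or [ 232  176   46   54 2116] [254.58412098 202.12523629]
bl [ 158  109  208   72 7482] [258.60852713 142.67535418]
```

View pics/crop1.png

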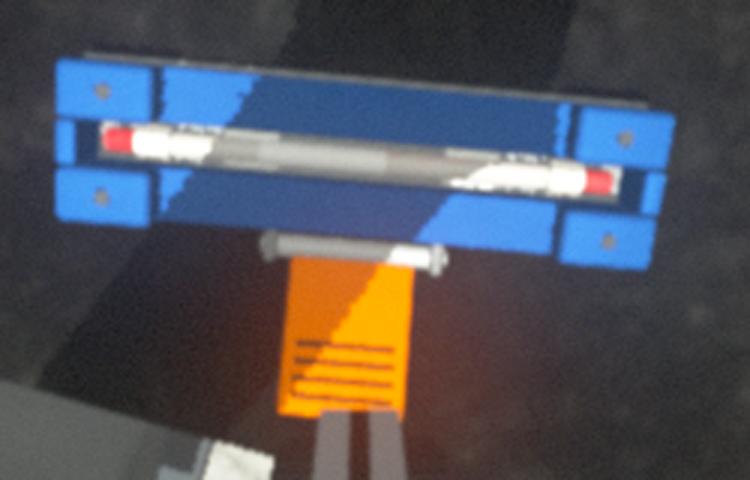

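Run:
```python
from look import *
st0=status.get_state();p=eyes.capture('wrist');st=status.get_state()
print(np.round(st0['tool_pos'],1),np.round(st['tool_pos'],1),np.round(st['ee_rot'],3),np.round(st['joint_vel'],2))
f=p['frame'];H,S,V=cv2.split(cv2.cvtColor(f,cv2.COLOR_RGB2HSV))
red=(((H<8)|(H>170))&(S>120)&(V>60)).astype(np.uint8);red[:, :160]=0;red[:,370:]=0;red[:120]=0;red[170:]=0
n,l,s,c=cv2.connectedComponentsWithStats(red);print(c[1:])
a,b=[onz(p,*c[i]+.5,20,st) for i in (1,2)]
print('red',a,b,(a+b)/2,np.linalg.norm(a-b),np.degrees(np.arctan2(*(a-b)[[1,0]])))
cor=np.array([[55,58],[676,113],[650,270],[55,222]])/3+[140,90]
P=np.array([onz(p,*x,44,st) for x in cor]);print(P.round(1),P.mean(0))
for i,j in((0,1),(3,2),(0,3),(1,2)):
    d=P[i]-P[j];print(np.linalg.norm(d),np.degrees(np.arctan2(d[1],d[0])))
```

```text
[ 467.6 -236.4  404.6] [ 467.6 -236.4  404.7] [[ 0.953  0.303 -0.   ]
 [ 0.303 -0.953 -0.   ]
 [-0.     0.    -1.   ]] [ 0.08  0.11 -0.11  0.01 -0.    0.    0.  ]
[[179.12280702 136.01754386]
 [338.87234043 150.17021277]]
red [ 472.94835799 -135.7799036    20.        ] [ 514.45073208 -322.39527037   20.        ] [ 493.69954504 -229.08758698   20.        ] 191.17463787482134 102.53825545574225
[[ 498.2 -112.7   44. ]
 [ 547.6 -332.9   44. ]
 [ 490.2 -346.6   44. ]
 [ 439.7 -125.4   44. ]] [ 493.92822739 -229.40372797   44.        ]
225.73254962298768 102.65709723272028
226.90762145085955 102.85838953190503
59.84512039909256 12.305863519296595
59.052334544685685 13.439934529571492
```

Run:
```python
from look import *
st=status.get_state();print(np.round(st['q'],1))
p=eyes.capture('scene');save(p,'scene2')
for uv in((213,150),(243,187),(336,125)): print(uv,onz(p,*uv,0).round())
for uv in((200,50),(244,75),(335,45)): print('top',uv,onz(p,*uv,420).round())
for q in ('pc_tower','storage'):
  for r in masks_of(q,p)[:2]: print(q,r['confidence'],np.array(r['extent'])*[512,384,512,384])
crop=cv2.resize(p['frame'][40:220,90:290],None,fx=4,fy=3.3333,interpolation=cv2.INTER_CUBIC)
cv2.imwrite('pics/crop2.png',cv2.resize(p['frame'][90:220,110:290],None,fx=4,fy=4,interpolation=cv2.INTER_CUBIC)[:,:,::-1])
```

```text
[ 34.3  15.5 -13.1 108.7   4.2  56.2 -53.1]
(213, 150) [583. 223.   0.]
(243, 187) [565.   8.   0.]
(336, 125) [1042.   37.    0.]
top (200, 50) [581. 211. 420.]
top (244, 75) [607.  31. 420.]
top (335, 45) [903. -14. 420.]
storage 0.97 [170.7008 136.9344  75.776   57.1008]
```

View pics/crop2.png

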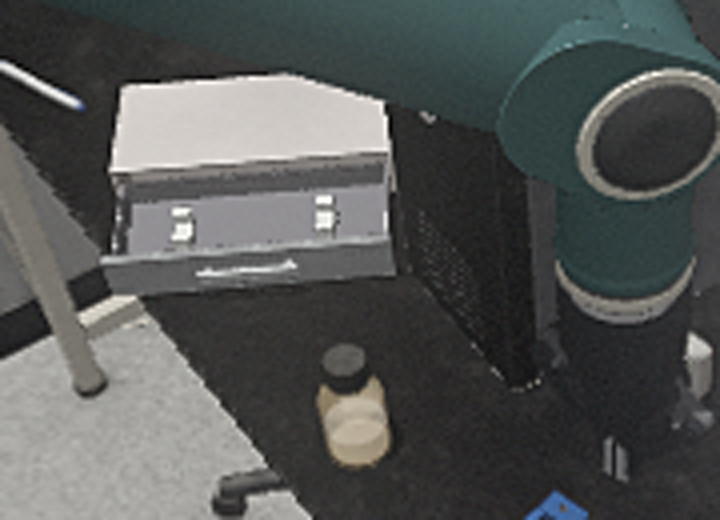

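The cradle fit is good: the cheek corners give 226 x 59 mm at yaw 12.7°, centre (494,-229). The tower's front is near x 575 and spans y of about 10 to 215. Next I'll turn to the grasp orientation and come above the paddle.

Call:
{"name": "servo_tool", "arguments": {"steps": [[[0,0,-11,-0.052,-0.006,0.05,0],[0,0,-21,-0.052,-0.006,0.1,0],[0,0,-32,-0.052,-0.006,0.14,0],[0,0,-43,-0.052,-0.006,0.17,0],[0,0,-53,-0.052,-0.006,0.17,0],[0,0,-64,-0.052,-0.006,0.17,0],[0,0,-75,-0.052,-0.006,0.17,0],[0,0,-85,-0.052,-0.006,0.17,0],[0,0,-85,-0.052,-0.006,0.17,0],[0,0,-85,-0.052,-0.006,0.17,0]]]}}

```text
time: 5.28
tool_pos: [416.2, -246.7, 234.6]
ee_rot: [[-0.215, 0.977, -0.0], [0.977, 0.215, -0.0], [-0.0, -0.0, -1.0]]
contact_force: [-0.8, 0.4, 0.3]
width: -0.0
```

```bash
cat > tgt.py <<'E'
from h import *
import sys
st=status.get_state();R=np.array(st['ee_rot'])
print(round(st['time'],2),np.round(st['tool_pos'],1),'yaw',np.degrees(np.arctan2(R[1,0],R[0,0])).round(2),'z',R[:,2].round(4),'F',np.round(st['contact_force'],1),'w',round(st['width'],1))
if len(sys.argv)>3:
    t=np.array([float(a) for a in sys.argv[1:4]]);print('shift',np.round(R.T@(t-st['tool_pos']),1))
E
python3 tgt.py 416 -246.6 191
```

```text
5.28 [ 416.2 -246.7  234.6] yaw 102.44 z [-1.e-04 -1.e-04 -1.e+00] F [-0.8  0.4  0.3] w -0.0
shift [ 0.1 -0.2 43.6]
```

Call:
{"name": "servo_tool", "arguments": {"steps": [[[0,0,0,0,0,0.01,0],[0,0,0,0,0,0.016,0],[0,0,0,0,0,0.021,0],[0,0,0,0,0,0.026,0],[0,0,0,0,0,0.03,0],[0,0,0,0,0,0.034,0],[0,0,0,0,0,0.038,0],[0,0,0,0,0,0.041,0],[0,0,0,0,0,0.043,0]]]}}

```text
time: 6.4
tool_pos: [416.3, -246.6, 193.0]
ee_rot: [[-0.215, 0.977, -0.001], [0.977, 0.215, -0.001], [-0.001, -0.002, -1.0]]
contact_force: [-10.7, 3.5, 38.0]
width: 0.3
```

```bash
python3 tgt.py; python3 -c "
from h import *
p=eyes.capture('wrist');save(p,'w3');save(eyes.capture('scene'),'s3')"
```

```text
6.4 [ 416.3 -246.6  193. ] yaw 102.44 z [-0.0015 -0.0014 -1.    ] F [-10.7   3.5  38. ] w 0.3
```

View pics/w3.png

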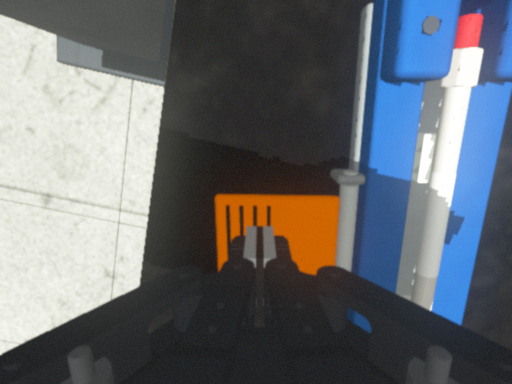

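The wrist view shows the paddle flat (215-345, 195-270) with the column standing above the bed at (440,200). The force of 38 N means the paddle is on its stop. I'll retreat and look from over the column.

Call:
{"name": "servo_tool", "arguments": {"steps": [[[0,0,0,0,0,-0.03,0],[0,0,0,0,0,-0.08,0],[0,0,0,0,0.04,-0.12,0.4],[0,0,0,0,0.08,-0.13,0.6],[0,0,0,0,0.08,-0.13,0.6],[0,0,0,0,0.08,-0.13,0.6],[0,0,0,0,0.08,-0.13,0.6]]]}}

```text
time: 7.38
tool_pos: [493.4, -229.5, 322.1]
ee_rot: [[-0.215, 0.977, -0.003], [0.977, 0.215, -0.001], [-0.0, -0.004, -1.0]]
contact_force: [-0.1, 0.2, 0.1]
width: 51.1
```

```bash
python3 tgt.py
python3 - <<'E'
from look import *
p,st=look('4',['wrist'],dict(column_center=34,cradle=0,paddle_press=20))
f=p['frame'];H,S,V=cv2.split(cv2.cvtColor(f,cv2.COLOR_RGB2HSV))
red=(((H<8)|(H>170))&(S>120)&(V>60)).astype(np.uint8)
n,l,s,c=cv2.connectedComponentsWithStats(red)
for i in range(1,n):
    if s[i][4]>25: print(s[i],c[i].round(1),onz(p,*c[i]+.5,36,st).round(1))
E
```

```text
7.38 [ 493.4 -229.5  322.1] yaw 102.39 z [-0.0034 -0.0011 -1.    ] F [-0.1  0.2  0.1] w 51.1
wrist column_center 0.64 262 182 [ 493.  -224.4   34. ]
wrist cradle 0.93 261 178 [ 492.4 -228.9    0. ]
wrist paddle_press 0.84 175 183 [ 413.3 -246.7   20. ]
[496   0  14  21 184] [502.5  10.1] [643.2 -53.4  36. ]
[257  65  11  15 145] [262.3  72.3] [ 473.6 -135.6   36. ]
[505 173   7  11  56] [508.8 177.8] [ 705.1 -174.3   36. ]
[258 278  10   9  75] [262.5 282. ] [ 515.5 -323.5   36. ]
```

View pics/wrist4.png

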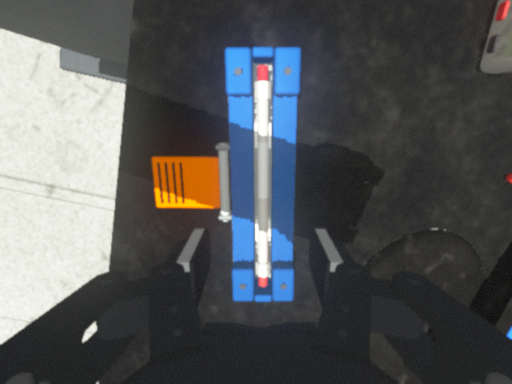

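The wrist view shows the column raised from its pocket at column 262, between the red plugs at rows 72 and 282, and centred between the fingers. Now I'll descend.

Call:
{"name": "servo_tool", "arguments": {"steps": [[[0,0,0,0,0.001,0.05,0.6],[0,0,0,0,0.001,0.09,0.6],[0,0,0,0,0.001,0.11,0.6],[0,0,0,0,0.001,0.116,0.6],[0,0,0,0,0.001,0.12,0.6],[0,0,0,0,0.001,0.12,0.6],[0,0,0,0,0.001,0.12,0.6]]]}}

```text
time: 8.45
tool_pos: [495.1, -229.5, 203.7]
ee_rot: [[-0.215, 0.977, -0.0], [0.977, 0.215, -0.002], [-0.002, -0.001, -1.0]]
contact_force: [0.3, 0.1, 0.2]
width: 51.5
```

```bash
python3 tgt.py 494.5 -229.5 201
```

```text
8.45 [ 495.1 -229.5  203.7] yaw 102.4 z [-5.0e-04 -2.4e-03 -1.0e+00] F [0.3 0.1 0.2] w 51.5
shift [ 0.2 -0.6  2.7]
```

Call:
{"name": "servo_tool", "arguments": {"steps": [[[0,0,0,0,0,0.002,0.4],[0,0,0,0,0,0.003,0.2],[0,0,0,0,0,0.003,0],[0,0,0,0,0,0.003,0],[0,0,0,0,0,0.003,0],[0,0,0,0,0,0.003,0]]], "squeeze": 50}}

```text
time: 9.2
tool_pos: [495.1, -229.6, 200.8]
ee_rot: [[-0.215, 0.977, -0.0], [0.977, 0.215, -0.002], [-0.002, -0.001, -1.0]]
contact_force: [-0.4, 0.2, 1.2]
width: 13.0
```

```bash
python3 tgt.py 494.5 -229.5 201
```

```text
9.2 [ 495.1 -229.6  200.8] yaw 102.4 z [-4.0e-04 -2.5e-03 -1.0e+00] F [-0.4  0.2  1.2] w 13.0
shift [ 0.3 -0.6 -0.2]
```

Call:
{"name": "servo_tool", "arguments": {"steps": [[[0,0,0,0,0,-0.01,0],[0,0,0,0,0,-0.03,0],[0,0,0,0,0,-0.06,0],[0,0,0,0,0,-0.1,0],[0,0,0,0,0,-0.14,0],[0,0,0,0,0,-0.17,0],[0,0,0,0,0,-0.18,0],[0,0,0,0,0,-0.18,0]]]}}

```text
time: 10.2
tool_pos: [494.9, -229.1, 381.3]
ee_rot: [[-0.215, 0.977, 0.0], [0.977, 0.215, -0.003], [-0.003, -0.0, -1.0]]
contact_force: [0.8, -0.3, -1.7]
width: 12.6
```

```bash
python3 tgt.py 440 -60 380;python3 tgt.py 440 250 380;  python3 - <<'E'
from look import *
p,st=look('5',['wrist'],dict(column_center=215))
E
```

```text
10.2 [ 494.9 -229.1  381.3] yaw 102.39 z [ 2.0e-04 -3.2e-03 -1.0e+00] F [ 0.8 -0.3 -1.7] w 12.6
shift [177.  -17.4   0.7]
10.2 [ 494.9 -229.1  381.3] yaw 102.39 z [ 2.0e-04 -3.2e-03 -1.0e+00] F [ 0.8 -0.3 -1.7] w 12.6
shift [ 4.798e+02  4.910e+01 -3.000e-01]
wrist column_center 0.68 257 244 [ 492.5 -227.5  215. ]
```

View pics/wrist5.png

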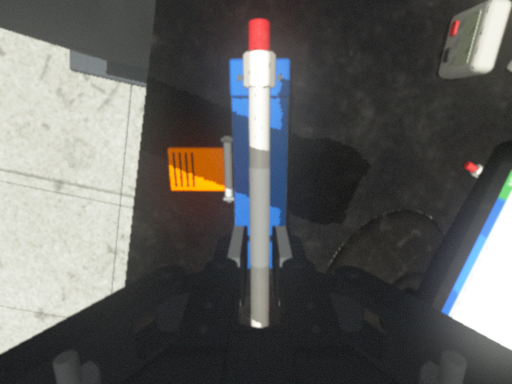

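The wrist view shows the column held along column 260, with its red plug at (258,35), the cradle empty and the paddle still down. I'll carry it in front of the tower.

Call:
{"name": "servo_tool", "arguments": {"steps": [[[0,0,0,0.02,0,0,0],[0,0,0,0.06,0.002,0,0],[0,0,0,0.11,0.005,0,0],[0,0,0,0.16,0.007,0,0],[0,0,0,0.21,0.009,0,0],[0,0,0,0.26,0.012,0,0],[0,0,0,0.31,0.016,0,0],[0,0,0,0.36,0.02,0,0],[0,0,0,0.41,0.024,0,0],[0,0,0,0.45,0.027,0,0],[0,0,0,0.48,0.029,0,0],[0,0,0,0.49,0.03,0,0]]]}}

```text
time: 11.8
tool_pos: [416.7, 258.2, 378.5]
ee_rot: [[-0.219, 0.976, -0.004], [0.976, 0.219, -0.001], [-0.0, -0.004, -1.0]]
contact_force: [0.6, -0.1, -2.2]
width: 12.7
```

```bash
python3 tgt.py 440 -60 380;  python3 - <<'E'
from look import *
p,st=look('6',['wrist','scene'],dict(column_center=215,drawer_rest=26,drawer_pull=30,storage=0))
E
```

```text
11.8 [416.7 258.2 378.5] yaw 102.67 z [-0.0042 -0.0014 -1.    ] F [ 0.6 -0.1 -2.2] w 12.7
shift [-315.5  -47.1   -1.2]
wrist column_center 0.75 260 244 [414.3 261.9 215. ]
wrist drawer_rest 0.93 321 129 [468.2 317.9  26. ]
wrist drawer_pull 0.55 268 180 [424.7 251.7  30. ]
wrist drawer_pull 0.42 220 311 [404.8  72.5  30. ]
wrist storage 0.96 351 91 [495.4 364.9   0. ]
wrist storage 0.23 320 130 [473.2 315.8   0. ]
scene drawer_rest 0.91 173 145 [466.7 312.7  26. ]
scene drawer_pull 0.92 172 162 [420.9 239.4  30. ]
scene storage 0.67 175 137 [507.2 375.    0. ]
```

View pics/wrist6.png

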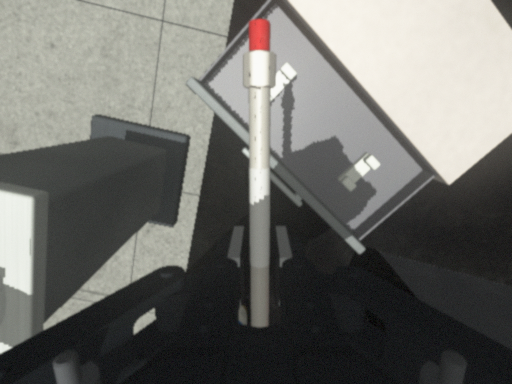

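View pics/scene6.png

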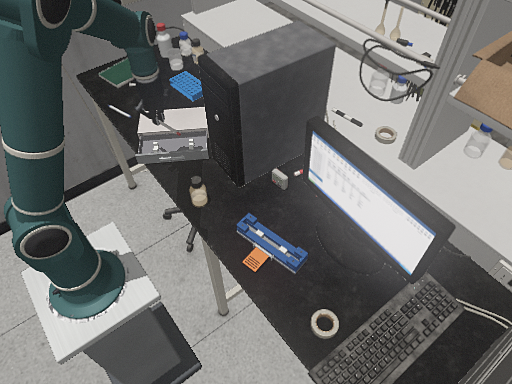

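The wrist view shows the drawer turned about 50° against the column, with saddles at (283,80) and (360,168) and the front panel from (190,83) to (362,248). I'll measure it.

Run:
```python
from h import *
f=cv2.imread('pics/wrist6.png');cv2.imwrite('pics/crop6.png',cv2.resize(f[0:260,180:440],None,fx=2.3,fy=2.3,interpolation=cv2.INTER_CUBIC))
cv2.imwrite('pics/crop6b.png',cv2.resize(f[50:200,250:400],None,fx=4,fy=4,interpolation=cv2.INTER_CUBIC))
```

```text
(no output)
```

View pics/crop6.png

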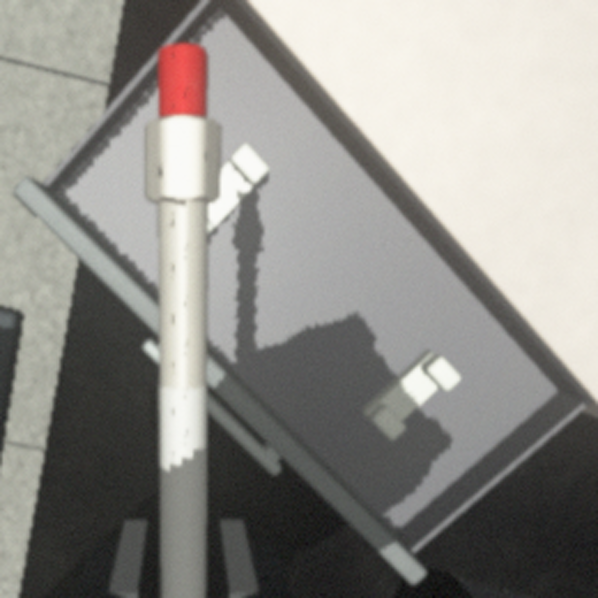

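View pics/crop6b.png

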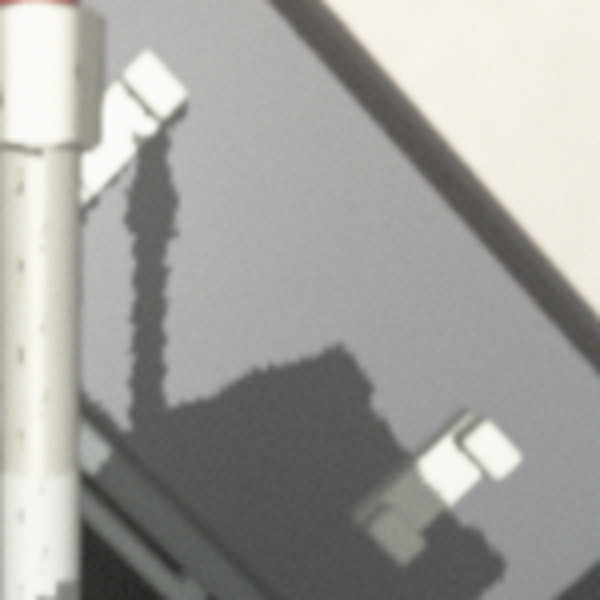

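Run:
```python
from h import *
st=status.get_state();p=eyes.capture('wrist');save(p,'w7')
z=lambda u,v,h:onz(p,u,v,h,st)
a=z(180+20/2.3,192/2.3,50);b=z(180+412/2.3,585/2.3,50)
print('panel',a,b,np.linalg.norm(a-b),np.degrees(np.arctan2(*(a-b)[[1,0]])))
A2=z(373.2,162.5,32);B2=z(349.5,183.2,32);A1=z(289.2,71.2,32)
print(A2,B2,A1,'lipdist',np.linalg.norm(A2-B2),'saddle',np.linalg.norm(A1-A2),np.degrees(np.arctan2(*(A1-A2)[[1,0]])),np.degrees(np.arctan2(*(A2-B2)[[1,0]])))
m=(A2+B2)/2; print('rest',m+(A1-A2)/2)
# wall back edge: pull ends
c=z(180+148/2.3,345/2.3,36);d=z(180+277/2.3,468/2.3,36);print('pull',c,d,np.linalg.norm(c-d),(c+d)/2,np.degrees(np.arctan2(*(c-d)[[1,0]])))
```

```text
panel [332.11301783 329.18352853  50.        ] [544.77553112 191.54735145  50.        ] 253.31613015882505 147.08886621943486
[535.06220915 292.16067051  32.        ] [516.80026841 264.5452454   32.        ] [424.24075803 362.399892    32.        ] lipdist 33.10755478619503 saddle 131.20572496168313 147.63326102110136 56.523537863502604
rest [470.52051322 313.4725687   32.        ]
pull [396.17968514 276.35330857  36.        ] [468.93747821 231.35687679  36.        ] 85.54750332723263 [432.55858168 253.85509268  36.        ] 148.26563733913605
```

Measurements agree. The saddle spacing comes out at 131 mm (132 expected) and the drawer's y axis at 147.5°. The rest point is about (470.5,313.5), and the networks give (467,313) to (468,318). I'll turn the column and come above the saddles.

Call:
{"name": "servo_tool", "arguments": {"steps": [[[0,0,-9,0.008,0.013,0.0,0],[0,0,-18,0.017,0.026,0.0,0],[0,0,-27,0.025,0.039,0.01,0],[0,0,-36,0.034,0.052,0.03,0],[0,0,-45,0.042,0.065,0.05,0],[0,0,-45,0.042,0.065,0.07,0],[0,0,-45,0.042,0.065,0.08,0],[0,0,-45,0.042,0.065,0.08,0],[0,0,-45,0.042,0.065,0.08,0]]]}}

```text
time: 13.48
tool_pos: [473.3, 310.2, 299.8]
ee_rot: [[-0.841, 0.54, -0.001], [0.54, 0.841, -0.002], [-0.0, -0.002, -1.0]]
contact_force: [-0.5, 0.1, -1.7]
width: 12.8
```

```bash
python3 tgt.py 470.5 313.5 193;  python3 - <<'E'
from look import *
p,st=look('8',['wrist'],dict(column_center=130,drawer_rest=26,drawer_pull=30))
cv2.imwrite('pics/crop8.png',cv2.resize(p['frame'],None,fx=1.5,fy=1.5)[:,:,::-1])
E
```

```text
13.47 [473.3 310.2 299.8] yaw 147.29 z [-8.0e-04 -1.5e-03 -1.0e+00] F [-0.5  0.1 -1.7] w 12.8
shift [  4.2   1.4 106.7]
wrist column_center 0.78 261 244 [472.  310.9 130. ]
wrist drawer_rest 0.94 261 183 [466.8 314.9  26. ]
wrist drawer_pull 0.62 174 182 [425.6 254.5  30. ]
```

View pics/crop8.png

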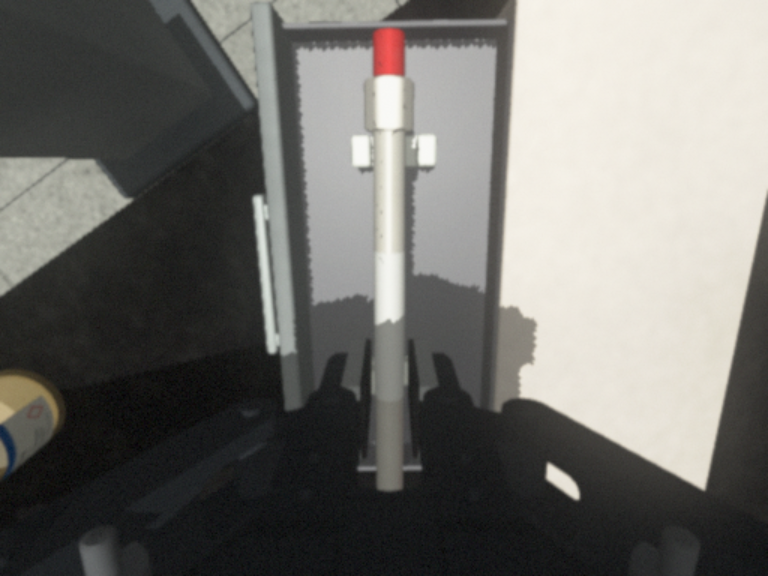

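Run:
```python
from h import *
st=status.get_state();p=eyes.capture('wrist')
R=np.array(st['ee_rot']);t=np.array(st['tool_pos'])
for n,(u,v,h) in dict(l1=(361,151,32),l2=(428,151,32),nl=(349,393,32),nr=(431,393,32),plug=(389,52,134)).items():
    X=onz(p,u/1.5,v/1.5,h,st);print(n,X.round(1),'tool',(R.T@(X-t)).round(1))
```

```text
l1 [402.1 337.5  32. ] tool [ 74.7 -15.1 267.6]
l2 [420.7 366.3  32. ] tool [ 74.7  19.2 267.6]
nl [512.8 255.   32. ] tool [-63.  -24.7 267.6]
nr [539.1 296.   32. ] tool [-62.9  24.1 267.6]
plug [390.5 362.3 134. ] tool [ 98.   -0.6 165.6]
```

The view shows the column centred over the far saddle, whose lips are at (361,151) and (428,151) in the enlarged picture. It needs about +2 mm in y and +4 mm lengthwise. I'll lower it.

Call:
{"name": "servo_tool", "arguments": {"steps": [[[0,0,0,0.004,0.002,0.03,0],[0,0,0,0.004,0.002,0.06,0],[0,0,0,0.004,0.002,0.08,0],[0,0,0,0.004,0.002,0.088,0],[0,0,0,0.004,0.002,0.093,0],[0,0,0,0.004,0.002,0.097,0],[0,0,0,0.004,0.002,0.099,0],[0,0,0,0.004,0.002,0.099,0]]]}}

```text
time: 14.72
tool_pos: [471.1, 313.8, 200.7]
ee_rot: [[-0.842, 0.54, -0.001], [0.54, 0.842, -0.001], [-0.0, -0.002, -1.0]]
contact_force: [0.7, -0.5, -1.9]
width: 12.9
```

```bash
python3 tgt.py 470.5 313.5 193;  python3 - <<'E'
from look import *
p,st=look('9',['wrist'],dict(column_center=30,drawer_rest=26))
cv2.imwrite('pics/crop9.png',cv2.resize(p['frame'],None,fx=1.5,fy=1.5)[:,:,::-1])
E
```

```text
14.72 [471.1 313.8 200.7] yaw 147.31 z [-8.0e-04 -1.4e-03 -1.0e+00] F [ 0.7 -0.5 -1.9] w 12.9
shift [ 0.3 -0.6  7.7]
wrist column_center 0.57 257 245 [469.3 312.5  30. ]
wrist drawer_rest 0.64 260 232 [465.3 316.9  26. ]
wrist drawer_rest 0.39 118 239 [428.1 251.1  26. ]
```

View pics/crop9.png

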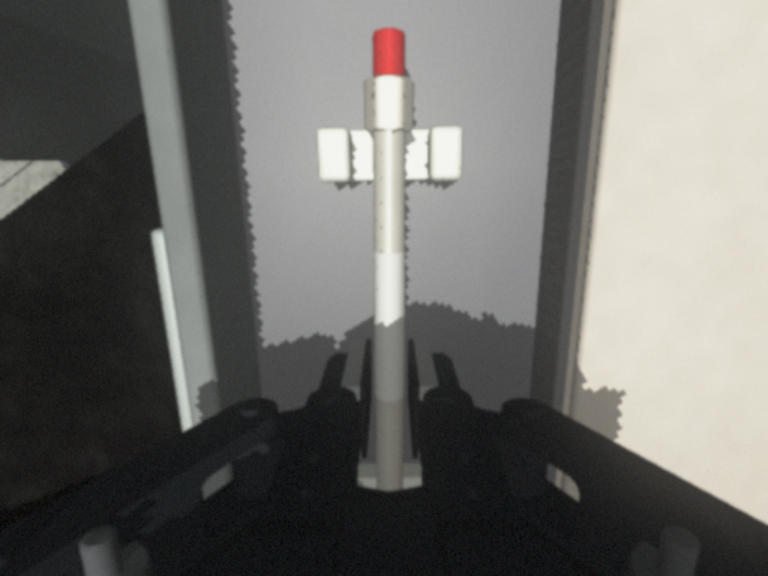

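Run:
```python
from h import *
st=status.get_state();p=eyes.capture('wrist')
R=np.array(st['ee_rot']);t=np.array(st['tool_pos'])
for n,(u,v,h) in dict(lip1top=(333,128,32),lip1bot=(333,180,32),lip2top=(446,126,32),lip2bot=(446,180,32),collarlow=(389,128,41),collarhigh=(389,78,41),plugtop=(389,29,38)).items():
    X=onz(p,u/1.5,v/1.5,h,st);print(n,X.round(1),'tool',(R.T@(X-t)).round(1))
```

```text
lip1top [395.7 341.7  32. ] tool [ 78.5 -17.  168.8]
lip1bot [407.9 333.3  32. ] tool [ 63.7 -17.5 168.8]
lip2top [413.2 369.9  32. ] tool [ 79.   16.1 168.7]
lip2bot [426.4 362.   32. ] tool [ 63.7  16.6 168.7]
collarlow [405.2 355.2  41. ] tool [ 77.8  -0.6 159.7]
collarhigh [394.6 362.   41. ] tool [ 90.4  -0.6 159.7]
plugtop [384.2 368.7  38. ] tool [102.8  -0.6 162.7]
```

The column is centred across the saddles, but lengthwise it lies about 4 mm short of the saddle midpoint. I'll shift it 4 mm and lower gently.

Call:
{"name": "servo_tool", "arguments": {"steps": [[[0,0,0,0.004,0,0,0],[0,0,0,0.004,0,0.001,0],[0,0,0,0.004,0,0.003,0],[0,0,0,0.004,0,0.0045,0],[0,0,0,0.004,0,0.006,0],[0,0,0,0.004,0,0.007,0],[0,0,0,0.004,0,0.007,0]]]}}

```text
time: 15.8
tool_pos: [467.7, 316.0, 193.6]
ee_rot: [[-0.842, 0.54, -0.001], [0.54, 0.842, -0.001], [0.0, -0.002, -1.0]]
contact_force: [-0.4, -0.5, -2.0]
width: 12.6
```

```bash
python3 tgt.py 470.5 313.5 193;  python3 - <<'E'
from look import *
p,st=look('10',['wrist'],dict(column_center=26))
cv2.imwrite('pics/crop10.png',cv2.resize(p['frame'],None,fx=1.5,fy=1.5)[:,:,::-1])
E
```

```text
15.8 [467.7 316.  193.6] yaw 147.31 z [-9.0e-04 -1.4e-03 -1.0e+00] F [-0.4 -0.5 -2. ] w 12.6
shift [-3.7 -0.6  0.6]
wrist column_center 0.86 259 243 [464.4 316.8  26. ]
```

View pics/crop10.png

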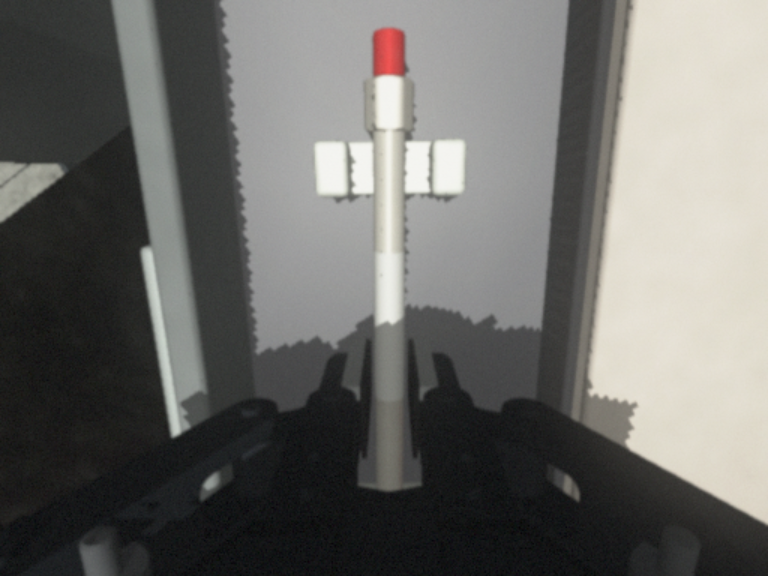

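The column is centred and clear of the saddle lips, and it still hangs at its full weight of 2 N. I'll lower a little further.

Call:
{"name": "servo_tool", "arguments": {"steps": [[[0,0,0,0,0,0.0005,0],[0,0,0,0,0,0.001,0],[0,0,0,0,0,0.0015,0],[0,0,0,0,0,0.0015,0]]]}}

```text
time: 16.4
tool_pos: [467.9, 316.4, 193.0]
ee_rot: [[-0.842, 0.54, 0.0], [0.54, 0.842, -0.001], [-0.001, -0.001, -1.0]]
contact_force: [-1.9, -0.5, 5.1]
width: 12.6
```

Contact at 5 N. I'll open partly, then rise.

Call:
{"name": "servo_tool", "arguments": {"steps": [[[0,0,0,0,0,0,0.2],[0,0,0,0,0,0,0.3],[0,0,0,0,0,0,0.4],[0,0,0,0,0,0,0.4],[0,0,0,0,0,-0.01,0.4],[0,0,0,0,0,-0.03,0.4],[0,0,0,0,0,-0.07,0.4],[0,0,0,0,0,-0.12,0.4],[0,0,0,0,0,-0.16,0.4],[0,0,0,0,0,-0.16,0.4]]]}}

```text
time: 17.65
tool_pos: [468.1, 317.6, 357.6]
ee_rot: [[-0.842, 0.54, 0.007], [0.54, 0.842, 0.003], [-0.004, 0.006, -1.0]]
contact_force: [-1.2, -0.5, 0.1]
width: 34.4
```

```bash
python3 tgt.py 400 195 360;  python3 - <<'E'
from look import *
p,st=look('11',['wrist','scene'],dict(column_center=26,drawer_rest=26,drawer_pull=30,bottle=0,storage=0))
E
python3 -c "
import cv2;cv2.imwrite('pics/crop11.png',cv2.resize(cv2.imread('pics/wrist11.png'),None,fx=1.5,fy=1.5))"
```

```text
17.65 [468.1 317.6 357.6] yaw 147.32 z [ 0.007   0.0029 -1.    ] F [-1.2 -0.5  0.1] w 34.4
shift [  -8.8 -140.    -3.2]
wrist column_center 0.98 255 173 [463.8 316.7  26. ]
wrist drawer_rest 0.65 259 175 [468.  318.1  26. ]
wrist drawer_pull 0.86 186 176 [427.8 255.7  30. ]
wrist bottle 0.55 48 254 [415.6  46.1   0. ]
wrist storage 0.9 304 168 [492.8 362.4   0. ]
scene column_center 0.74 270 244 [ 487.2 -236.2   26. ]
scene column_center 0.58 170 144 [460.5 326.4  26. ]
scene drawer_rest 0.98 173 146 [464.1 308.1  26. ]
scene drawer_pull 0.68 171 162 [420.1 238.8  30. ]
scene drawer_pull 0.23 325 326 [ 445.4 -516.4   30. ]
scene bottle 0.69 198 201 [409.4  51.4   0. ]
scene storage 0.71 177 138 [508.8 361.6  -0. ]
```

View pics/crop11.png

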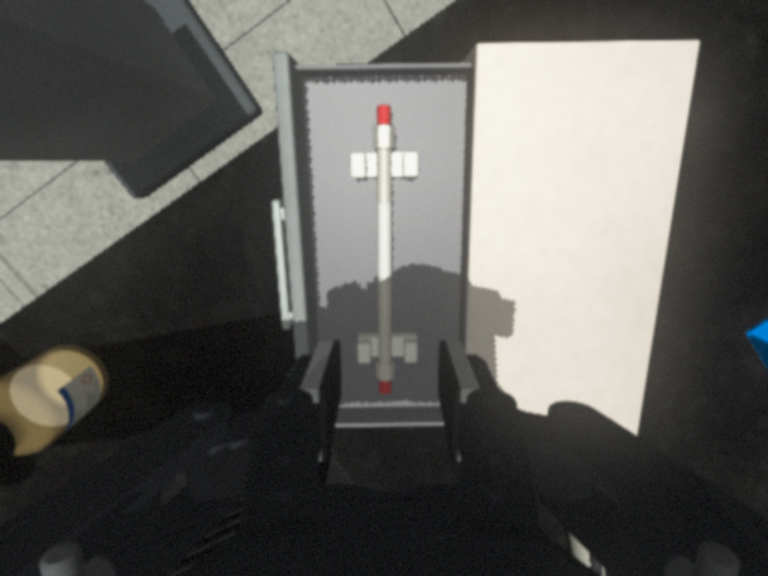

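The wrist view shows the column lying straight in both saddles, with plugs at (384,115) and (384,387) in the enlarged picture and the pull at (283,260). I'll shut the fingers and go in front of the pull.

Call:
{"name": "servo_tool", "arguments": {"steps": [[[0,0,0,0,-0.04,0,0],[0,0,0,0,-0.08,0,0],[0,0,0,0,-0.112,0,0],[0,0,0,0,-0.112,0,0],[0,0,0,0,-0.112,0.04,0],[0,0,0,0,-0.112,0.09,0],[0,0,0,0,-0.112,0.12,0],[0,0,0,0,-0.112,0.12,0]]]}}

```text
time: 19.25
tool_pos: [406.9, 222.8, 231.2]
ee_rot: [[-0.842, 0.539, -0.004], [0.539, 0.842, -0.002], [0.003, -0.004, -1.0]]
contact_force: [0.2, -0.6, 1.2]
width: -0.4
```

```bash
python3 tgt.py;  python3 - <<'E'
from look import *
p,st=look('12',['wrist'],dict(drawer_pull=30))
R=np.array(st['ee_rot'])
E
python3 -c "
import cv2;cv2.imwrite('pics/crop12.png',cv2.resize(cv2.imread('pics/wrist12.png'),None,fx=1.5,fy=1.5))"
```

```text
19.25 [406.9 222.8 231.2] yaw 147.4 z [-0.0042 -0.0016 -1.    ] F [ 0.2 -0.6  1.2] w -0.4
wrist drawer_pull 0.86 322 225 [427.1 254.1  30. ]
```

View pics/crop12.png

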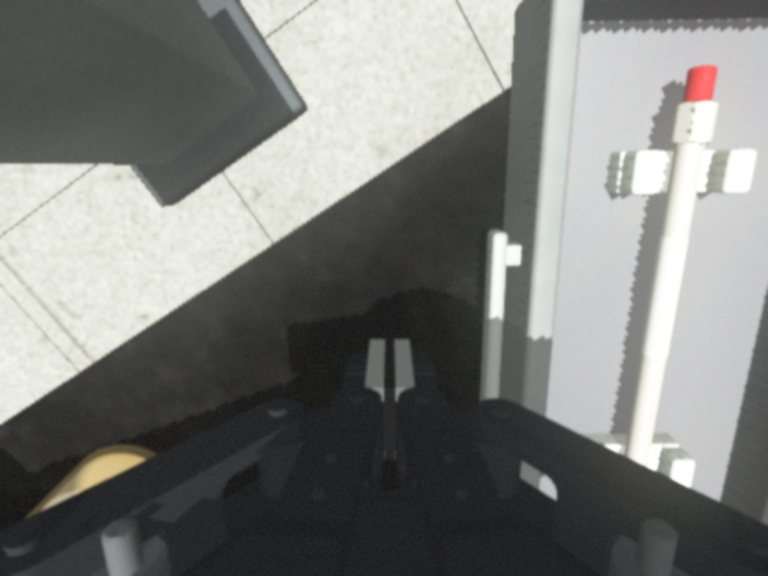

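The fingers are well in front of the pull, whose bar is at (495,310) in the enlarged picture. I'll go down and then push gently.

Call:
{"name": "servo_tool", "arguments": {"steps": [[[0,0,0,0,0,0.02,0],[0,0,0,0,0,0.038,0],[0,0,0,0,0,0.041,0],[0,0,0,0,0.01,0.041,0],[0,0,0,0,0.018,0.041,0],[0,0,0,0,0.023,0.041,0],[0,0,0,0,0.028,0.041,0],[0,0,0,0,0.034,0.041,0],[0,0,0,0,0.041,0.041,0],[0,0,0,0,0.049,0.041,0],[0,0,0,0,0.057,0.041,0],[0,0,0,0,0.065,0.041,0]]]}}

```text
time: 20.85
tool_pos: [442.8, 278.7, 192.4]
ee_rot: [[-0.842, 0.539, -0.0], [0.539, 0.842, 0.0], [0.0, 0.0, -1.0]]
contact_force: [-2.2, -0.7, 0.3]
width: 0.2
```

```bash
python3 tgt.py 406.9 222.8 190
```

```text
20.85 [442.8 278.7 192.4] yaw 147.4 z [-2.e-04  5.e-04 -1.e+00] F [-2.2 -0.7  0.3] w 0.2
shift [  0.2 -66.4   2.4]
```

Call:
{"name": "servo_tool", "arguments": {"steps": [[[0,0,0,0,0.006,0.001,0],[0,0,0,0,0.013,0.001,0],[0,0,0,0,0.02,0.001,0],[0,0,0,0,0.027,0.001,0],[0,0,0,0,0.034,0.001,0],[0,0,0,0,0.041,0.001,0],[0,0,0,0,0.047,0.001,0],[0,0,0,0,0.052,0.001,0],[0,0,0,0,0.056,0.001,0],[0,0,0,0,0.06,0.001,0]]]}}

```text
time: 22.1
tool_pos: [475.2, 329.4, 191.4]
ee_rot: [[-0.842, 0.539, -0.0], [0.539, 0.842, 0.0], [0.0, 0.0, -1.0]]
contact_force: [-1.9, -1.0, -0.0]
width: 0.3
```

```bash
python3 tgt.py 406.9 222.8 190;  python3 - <<'E'
from look import *
p,st=look('13',['wrist'],dict(drawer_pull=30))
E
```

```text
22.1 [475.2 329.4 191.4] yaw 147.4 z [-2.e-04  4.e-04 -1.e+00] F [-1.9 -1.  -0. ] w 0.3
shift [ 1.000e-01 -1.266e+02  1.400e+00]
wrist drawer_pull 0.66 285 253 [480.7 340.1  30. ]
```

View pics/wrist13.png

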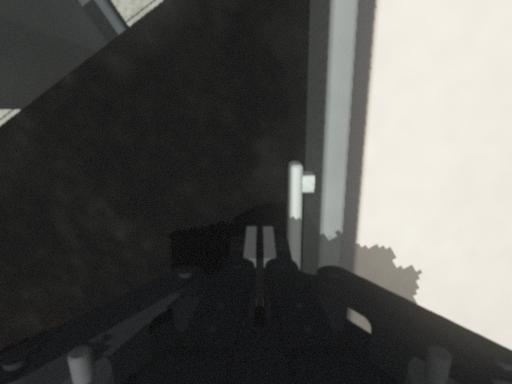

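A narrow gap of 5 to 10 mm remains between the panel and the unit, near (360,100). I'll push on slowly.

Call:
{"name": "servo_tool", "arguments": {"steps": [[[0,0,0,0,0.003,0,0],[0,0,0,0,0.006,0,0],[0,0,0,0,0.009,0,0],[0,0,0,0,0.011,0,0],[0,0,0,0,0.012,0,0],[0,0,0,0,0.012,0,0]]]}}

```text
time: 22.95
tool_pos: [478.9, 334.7, 190.6]
ee_rot: [[-0.842, 0.54, -0.009], [0.54, 0.841, -0.017], [-0.002, -0.019, -1.0]]
contact_force: [-16.1, -20.9, 20.2]
width: -0.0
```

```bash
python3 tgt.py 406.9 222.8 190;  python3 - <<'E'
from look import *
p,st=look('14',['wrist'],dict(drawer_pull=30))
E
```

```text
22.95 [478.9 334.7 190.6] yaw 147.3 z [-0.0088 -0.017  -0.9998] F [-16.1 -20.9  20.2] w -0.0
shift [ 1.00e-01 -1.33e+02  3.10e+00]
wrist drawer_pull 0.79 289 253 [483.5 344.4  30. ]
```

View pics/wrist14.png

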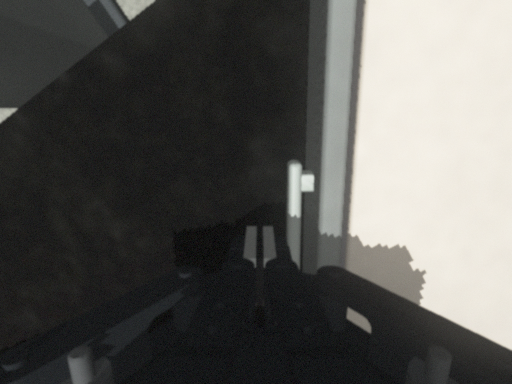

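The force rose to 26 N along the push direction and the gap has closed, so the drawer is at its stop. I'll back off and check.

Call:
{"name": "servo_tool", "arguments": {"steps": [[[0,0,0,0,-0.01,0,0],[0,0,0,0,-0.03,0,0],[0,0,0,0,-0.05,0,0],[0,0,0,0,-0.06,-0.02,0],[0,0,0,0,-0.06,-0.07,0],[0,0,0,0,-0.06,-0.13,0],[0,0,0,0,-0.06,-0.19,0],[0,0,0,0,-0.06,-0.19,0]]]}}

```text
time: 24.05
tool_pos: [449.2, 289.0, 386.7]
ee_rot: [[-0.841, 0.541, 0.001], [0.541, 0.841, -0.012], [-0.007, -0.009, -1.0]]
contact_force: [0.1, 0.9, 0.4]
width: 0.2
```

```bash
python3 tgt.py;  python3 - <<'E'
from look import *
p,st=look('15',['wrist','scene'],dict(drawer_pull=30,storage=0,bottle=0,tape=0,timer=0))
f=cv2.imread('pics/scene15.png');cv2.imwrite('pics/crop15.png',cv2.resize(f[90:290,110:360],None,fx=3,fy=3,interpolation=cv2.INTER_CUBIC))
E
```

```text
24.05 [449.2 289.  386.7] yaw 147.28 z [ 9.000e-04 -1.180e-02 -9.999e-01] F [0.1 0.9 0.4] w 0.2
wrist drawer_pull 0.93 320 169 [482.7 343.2  30. ]
wrist bottle 0.86 93 239 [411.4  45.7   0. ]
scene drawer_pull 0.8 173 140 [480.1 330.2  30. ]
scene storage 0.56 175 139 [498.9 363.7   0. ]
scene bottle 0.72 198 200 [412.8  55.6   0. ]
scene tape 0.83 326 324 [ 460.2 -509.9    0. ]
scene timer 0.52 278 186 [663.5 -62.4   0. ]
```

View pics/wrist15.png

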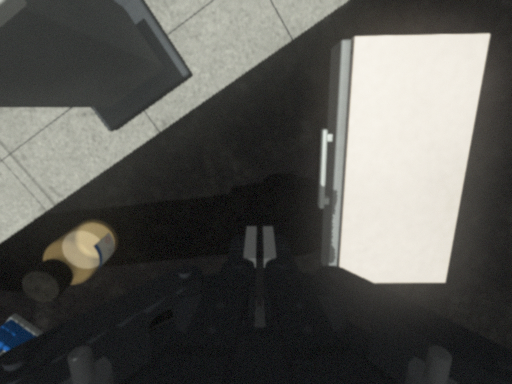

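View pics/crop15.png

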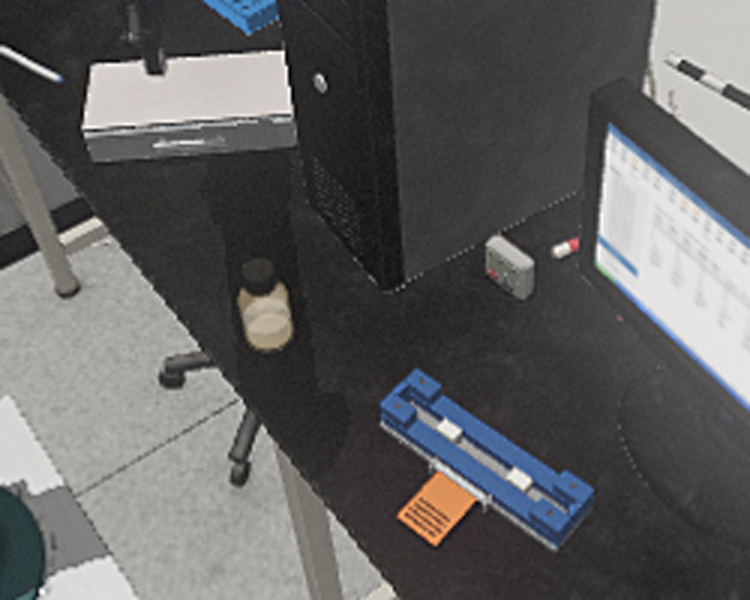

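Run:
```python
from h import *
f=cv2.imread('pics/wrist15.png');cv2.imwrite('pics/crop16.png',cv2.resize(f[25:285,310:400],None,fx=4,fy=2.3,interpolation=cv2.INTER_CUBIC))
```

```text
(no output)
```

View pics/crop16.png

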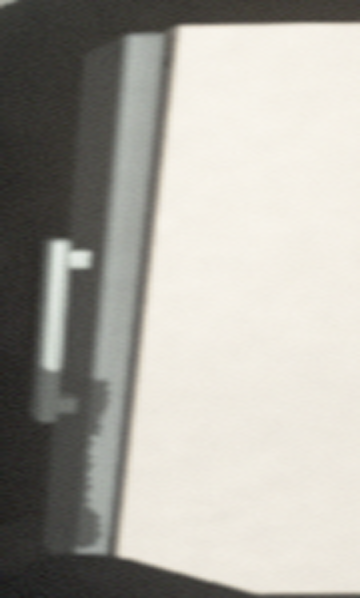

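Run:
```python
from h import *
import cv2
a=cv2.cvtColor(cv2.imread('pics/wrist14.png'),cv2.COLOR_BGR2GRAY);b=cv2.cvtColor(cv2.imread('pics/wrist15.png'),cv2.COLOR_BGR2GRAY)
for r in (30,60,120,170): print(r,a[r,320:368])
for r in (60,100,150): print(r,b[r,325:358])
```

```text
30 [ 70  69  67  71  72  75  93 113 133 139 152 158 166 169 167 165 166 165
 168 167 166 166 167 166 167 163 164 164 166 166 164 160 151 143 130 107
 100  98 100 102 104 120 146 180 208 216 227 233]
60 [ 63  64  66  69  74  95 119 135 146 150 163 165 168 168 165 165 167 165
 166 164 167 165 165 164 163 162 163 166 166 161 154 144 130 105 101  99
  98 100 104 120 154 185 209 220 227 233 235 235]
120 [ 72  77  87 112 133 141 151 159 165 168 168 165 166 166 164 163 166 164
 164 163 164 165 163 164 164 163 154 145 132 104  98  96  98 102 106 128
 165 194 216 226 233 237 236 236 236 237 237 237]
170 [ 92 115 133 143 149 159 163 164 164 165 164 163 164 161 160 160 164 162
 161 162 162 161 160 149 142 126 105  95  98 100  98 109 140 180 211 222
 228 235 235 235 236 236 236 236 238 236 237 238]
60 [ 53  55  54  53  58  66  74  72  75  78  78  78  76  79  95 126 158 176
 178 175 172 169 168 162 140 110 111 151 209 233 240 240 241]
100 [ 55  59  59  65  75  79  77  76  76  77  77  84  99 136 160 174 175 175
 170 170 166 152 129 112 139 198 232 240 242 241 242 241 241]
150 [200 164 108  79  77  74  79  76  82  97 127 151 171 171 166 165 161 161
 146 119 116 156 211 235 240 240 240 241 241 241 241 241 240]
```

```bash
python3 tgt.py; python3 -c "
from h import *
print(workorder.job_done())"
```

```text
24.65 [448.1 287.5 381.3] yaw 147.31 z [-0.0094 -0.0169 -0.9998] F [ 0.4  0.  -0.2] w 0.2
the job is handed in; nothing more can be done
None
```

The job is done and was handed in at about 24.7 s of the 72 s allowed. I got no verdict back.

- **Ejector:** I pressed the paddle to its stop, reading 38 N at the fingertips. The column rose, and the paddle stayed down.
- **Column:** I gripped it, carried it in front of the tower and set it down in both saddles with about 5 N of contact. After letting go, the wrist picture showed it lying straight and centred in both saddles.
- **Drawer:** I pushed it until it stalled at about 26 N, then backed off and raised the arm clear. The pull travelled about 105 mm.

**Last checks:** The arm is in free air, reading under 1 N. The bottle, timer and tape are where they first appeared, within the detectors' scatter.

**Uncertain points:**
- The last pictures show a thin grey strip, 2 to 3 mm wide, between the drawer panel and the unit's top edge. About 1 mm of it is the unit's front face showing above the lower panel. I took the rest for normal clearance, because the drawer had stalled, and did not push again to test it.
- That push also read about 20 N upward on the tool, which I put down to friction on the pull.
- I did not see the column again once the drawer was shut.

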